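# Hold the tray hub on the spindle flat of a revolving display stand

## Task

On the shop counter stands the foot of a revolving display stand. First turn its bare spindle with the fingers until the flat on it faces squarely out through the key slot in the cup around it; then take the tray hub (the collar with the screw lug and tall sleeve) by its sleeve, slide it down over the spindle with its set screw on the flat and facing the slot, and push it fully home against the spring, its flange level with the cup's rim. Finish while still gripping the hub by its sleeve and pressing it home, so that the screw can be tightened through the slot; leave the other things on the counter alone.

Things in the scene. Friction and masses are not known exactly. Their poses are not given: they have to be found in the camera images.
- stand: Foot of the display stand, grey metal, fixed: foot 200 mm across, a column, on top a round cup, 64 mm inside, 72 mm outside, floor 70 mm and rim 88 mm above the counter. The cup's wall has one slot, 20 mm wide, down to its floor: the key slot. Origin: centre of the underside, on the spindle's axis; x points out through the middle of the key slot, z up.
- spindle (a joint): Angle (rad) of the upright steel spindle in the middle of the cup, with one flat all along it. 0: the flat faces straight out through the key slot; positive: that far counter-clockwise of it seen from above. Turns endlessly with a light drag (0.05 N m) and stays where it is left. Fingers closed square on the flat stand 15 mm apart, elsewhere up to 18 mm; a squeeze pulls a nearly square flat square.
- spindle_top (a point): Centre of the spindle's top end, on its axis, 128 mm above the counter and 40 mm above the cup's rim. The spindle is 18 mm across, its flat 6 mm from the axis (15 mm across flat and back); the top has a 2 mm chamfer. x points out of the flat, z up.
- plate (a joint): How far (m) the dark steel spring plate in the cup, a disc 37 mm across around the spindle, is pressed down. 0: up, its face 80 mm above the counter; 0.006: fully down, at 74 mm. Its spring takes 3 N to start and 7.8 N fully down, so the hub's weight alone does not press it.
- hub: Tray hub, plain steel, about 0.15 kg, standing upright: flange 40 mm across, 14 mm high, with a screw lug on one side (14 mm wide, out to 26 mm from the axis); above it a sleeve 26 mm across, up to 46 mm high; 20 mm bore right through, 2 mm chamfer below. Pressed home its underside is 74 mm above the counter. Origin: centre of the underside; x points out through the lug, z up.
- hub_screw (a point): Outer end of the set screw, in the lug's outer face, 26 mm from the hub's axis, 7 mm above its underside. The screw's inner tip (5 mm wide, 4.5 to 9.5 mm above the underside) stands into the bore to 7 mm from the axis, so the hub goes down the spindle only with the screw over the flat, within about 15 degrees.
- hub_grip (a point): Point on the hub's axis in the upper part of its sleeve, 34 mm above the underside: where to grip it.
- plain_ring: Plain steel spacer ring without a lug or sleeve, 42 mm across, 16 mm high. Not needed. Origin: centre of the underside.
- hex_key: Dark steel L-shaped key lying on the counter, 90 by 28 mm, 6 mm thick. Not needed.
- screwdriver: Screwdriver with wooden handle, 200 mm long, lying. Not needed.
- brush: Flat brush with wooden handle, 200 mm long, lying. Not needed.
- parts_box: Small cardboard box with lid, 88 by 63 by 46 mm. Not needed.
- tray: Round plywood tray of the display stand, 220 mm across, 30 mm high, with dividers. Not needed yet.
- tin: Tin with lid, 76 mm across, 105 mm high. Not needed.
- jar: Glass jar with metal lid, 68 mm across, 95 mm high. Not needed.

How it is judged:
By the outcome, as a careful person would: the job done as asked, in the order asked, and still so for the second after the job is handed in, while the arm keeps its last pose, push and grip.
It also fails if it takes over 61 s, if anything falls off the work surface, if the arm or the gripper's body presses on something with over 40 N, if the wrist force passes 120 N, or if a joint passes its speed limit or range.

## Robot

A 6-joint arm with a two-finger parallel gripper is mounted at the origin on the work surface. World frame = base frame: x ahead of the robot, y to its left, z up, the work surface at z = 0. Lengths are in mm, angles in rad, forces in N, time in s.
With the tool pointing down it reaches from about 250 to 725 mm from the base axis. Payload 9.7 kg.
Tool frame: the origin (TCP) lies at the centre of the arm's flange, where the gripper is bolted on; the fingertips stand 173 mm ahead of it and the grasp point (between the pads) lies 155 mm ahead of it; z points along the fingers, y is the line along which they close (so a half turn about z gives the same grasp; the last joint's range is limited). The gripper opens to 85 mm and grips with 20 to 120 N. Pads are 22 mm wide; open, the fingers measure 114 mm over their backs; the gripper's body (76 mm by 85 mm) begins 54 mm behind the grasp point. The pads swing forward as they close: fully open they stand 13 mm farther back than shut.
Start: joints at [1.171, 0.087, 0.176, 1.66, 0, 1.571], TCP at [214.076, 506.625, 404.684] pointing down, gripper open.
Joint ranges: [-3.13, 3.13], [-0.85, 1.81], [-1.15, 1.24], [-2.2, 2.28], [-1.44, 1.52], [-3.14, 3.14]. Speed limits (rad/s): [2.22, 2.22, 2.57, 3.14, 3.14, 3.14].

## Interface

Orientations are given as a 3x3 rotation matrix whose columns are the frame's x, y, z axes.
In Python, from workcell import manip gives the robot as it stands.
- The arm moves only by the tool carry_out, never from a script. Its argument "targets" is a list that holds one entry, the list of rows, each a list of 6 numbers: the shift along the tool's x, y, z in m, then the turn, a rotation vector about the tool's x, y, z in degrees. In form: [[[tx, ty, tz, rx, ry, rz], ...]]. A call has 1 to 8 rows; each row is the pose to reach, as a shift and turn from the pose commanded when the call began, along the tool's axes at that moment; what a row does not reach only later rows make up. A row lasts 1/10 s, in which the tool goes at most 50 mm and 8.59 degrees, less where a joint would pass 70% of its speed; a pose out of reach is approached as far as the arm can. A call with a gripper value outside its range is refused whole. "jaw" is the finger opening in m, from 0 to 0.0854, set as the call begins (left out, the last holds). The fingers move at their own pace and stop on an object; "squeeze" is the grip in N (left out, the last holds). Time passes only in rows, so rows that repeat a pose let the fingers close. It gives the time, the measured TCP pose, the force, the opening and the grip force at its end, in the units of the state.
- manip.observe(): the state, without advancing time (a new reading comes with each control period).
- manip.grab_frame(name): name is "scene" or "top"; returns a dict with "img" (384x512x3 uint8, red, green, blue), "intrinsics" (3x3 intrinsics, pixels), "R" (3x3) and "t" (3): a world point X has camera coordinates R X + t. Camera axes: x right, y down, z forward; pixel columns grow to the right and rows downward; lengths in mm; the calibration is good to about 2 mm. A picture is of the moment at which its call begins. There is no depth.
- manip.sign_off(): hands the job in; it is judged then, once.
The state is a dict: "t": time; "joints": joint angles; "joint_velocities": joint speeds; "effort": joint torques, N m; "tcp_pos": TCP position; "tool_rot": TCP orientation; "ft_force": force on the tool from outside, world axes, zero at the start; "ft_torque": the same for the moment, N m; "finger_gap": finger opening in mm; "gripper_force": force on a finger pad.
Only numpy, scipy, OpenCV 4.12 (cv2) and the standard library are available. Lean on these libraries where they do the work, as an engineer would, in place of code of your own. Each camera call takes 0.05 s, during which the arm holds its last target. There are 200 camera calls.

## Working session

There is one attempt and no reset: what is moved stays moved. The work goes in short steps, Python scripts to look and compute and a tool call to move; the robot and the scene stay as the last step left them, time stands still between calls to the robot, and variables do not carry over. Pictures are saved under pics/ and viewed, at most 10 in all, crops included, and the job is handed in when it is done.

Besides the shell and the picture viewer there is one more tool, called after "Request:" as a command line: name --argument value ..., lists and objects as JSON in quotes. carry_out: Moves the arm, as the interface text tells. Its arguments: {"type":"object","properties":{"targets":{"type":"array","items":{"type":"array","items":{"type":"array","items":{"type":"number"}}}},"jaw":{"type":"number"},"squeeze":{"type":"number"}},"required":["targets"]}

```bash
mkdir -p pics; python3 - <<'E'
from workcell import manip
import cv2,numpy as np
for n in("scene","top"):
    f=manip.grab_frame(n); cv2.imwrite(f"pics/{n}0.png",cv2.resize(f["img"][:,:,::-1],(800,600),interpolation=cv2.INTER_CUBIC))
    np.savez(n+"0.npz",**f)
    print(n,np.round(f["intrinsics"],1).tolist(),np.round(f["R"],4).tolist(),np.round(f["t"],1), np.round(-f["R"].T@f["t"]))
s=manip.observe();print(s)
E
```

```text
scene [[425.3, 0.0, 259.1], [0.0, 425.3, 191.7], [0.0, 0.0, 1.0]] [[-0.7851, 0.6193, -0.0051], [0.3806, 0.4759, -0.7928], [-0.4886, -0.6244, -0.6094]] [ 411.6 -162.8 1650. ] [1191.  853.  879.]
top [[497.7, 0.0, 256.0], [0.0, 497.7, 190.9], [0.0, 0.0, 1.0]] [[-0.0231, -0.9997, -0.0112], [-0.987, 0.0246, -0.1588], [0.159, 0.0074, -0.9873]] [  43.1  551.1 1666.5] [ 280.   17. 1733.]
{'t': 0.1, 'joints': array([ 1.17100082e+00,  8.74001593e-02,  1.75192370e-01,  1.65980111e+00,
       -1.28888919e-05,  1.57076921e+00]), 'joint_velocities': array([ 0.00085097, -0.00024426,  0.00363309,  0.00012895, -0.00055831,
        0.00030125]), 'effort': array([ 2.09909267e-04, -5.21562123e+01,  4.65653014e+01,  1.59375183e-02,
        1.56055171e-05,  3.03013913e-06]), 'tcp_pos': array([214.0764628 , 506.62356782, 404.04576454]), 'tool_rot': array([[-9.21151168e-01,  3.89204719e-01, -4.60095695e-04],
       [ 3.89204990e-01,  9.21150485e-01, -1.12196320e-03],
       [-1.28559973e-05, -1.21256925e-03, -9.99999265e-01]]), 'ft_force': array([ 0.44333825, -0.34335932,  0.02051067]), 'ft_torque': array([-0.02795771,  0.06935953,  0.01577958]), 'gripper_force': 0.0, 'finger_gap': 85.51125878406563}
```

View pics/scene0.png

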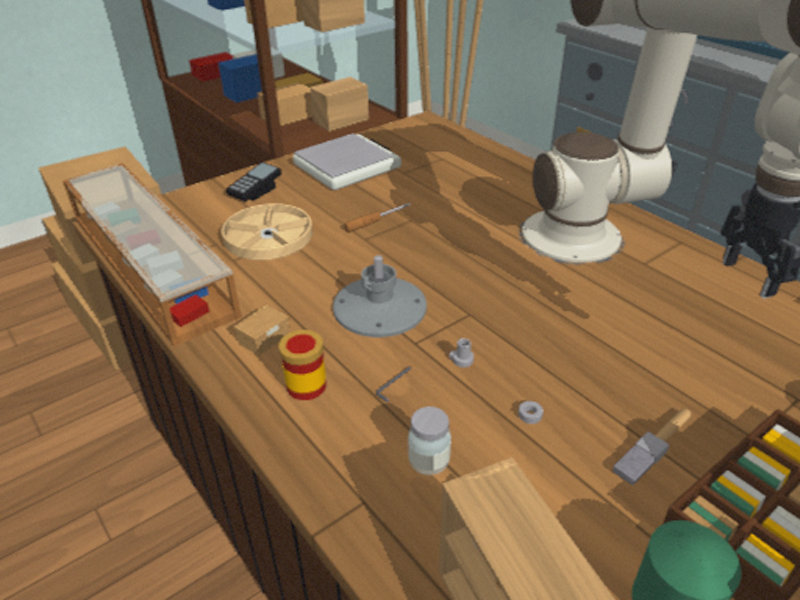

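View pics/top0.png

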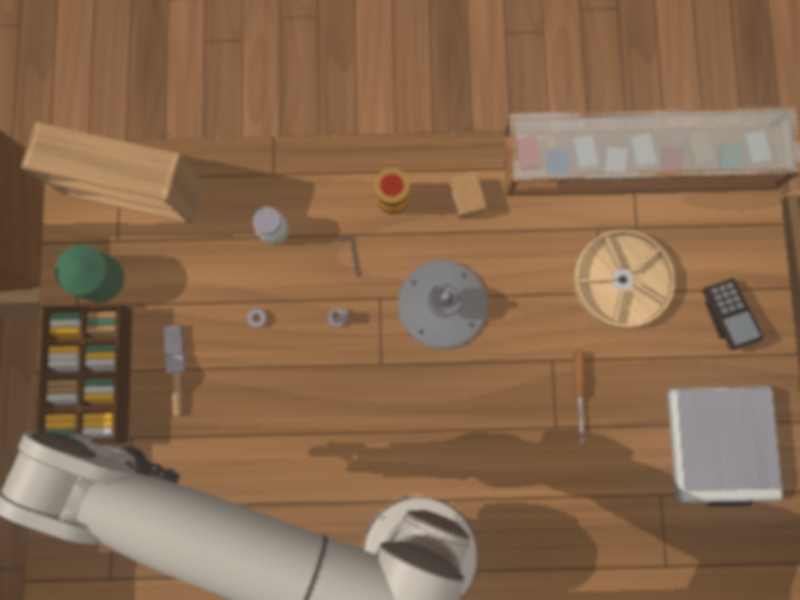

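The scene picture shows the stand at (380,300), the hub at (462,352) and the ring at (531,411). In the top picture the stand is at (443,303), the hub at (338,317) and the ring at (257,317). I'll look closer at the stand and hub in one mosaic.

```bash
cat > h.py <<'E'
import cv2,numpy as np
def px(f,X):
    c=f["R"]@np.asarray(X,float)+f["t"]; p=f["intrinsics"]@c; return p[:2]/p[2]
def ray(f,uv,z):
    d=f["R"].T@np.linalg.solve(f["intrinsics"],[uv[0],uv[1],1.]); c=-f["R"].T@f["t"]
    return (c+d*(z-c[2])/d[2])
def crop(f,u,v,w,h,s):
    u,v=int(u-w/2),int(v-h/2); return cv2.resize(f["img"][v:v+h,u:u+w,::-1],None,fx=s,fy=s,interpolation=cv2.INTER_CUBIC),(u,v)
E
python3 - <<'E'
from h import *
S=np.load("scene0.npz");T=np.load("top0.npz")
o=[]
for f,u,v in((S,243,183),(S,296,225),(T,284,192),(T,216,203)):
    c,uv=crop(f,u,v,50,36,8); o.append(c); print(uv)
cv2.imwrite("pics/m0.png",np.vstack([np.hstack(o[:2]),np.hstack(o[2:])]))
# foot disc: grey mask in top & scene
for f,b in((T,(245,160,320,230)),(S,(205,165,280,220))):
    im=f["img"]; hsv=cv2.cvtColor(im,cv2.COLOR_RGB2HSV); m=np.zeros(im.shape[:2],np.uint8)
    x0,y0,x1,y1=b; m[y0:y1,x0:x1]=(hsv[y0:y1,x0:x1,1]<60)*255
    c=max(cv2.findContours(m,0,1)[0],key=cv2.contourArea); e=cv2.fitEllipse(c); print(e, ray(f,e[0],5).round(1))
print("hub base T",ray(T,(338/1.5625,317/1.5625),46).round(), "S",ray(S,(464/1.5625,343/1.5625),46).round())
E
```

```text
(218, 165)
(271, 207)
(259, 174)
(191, 185)
((282.88043212890625, 194.52903747558594), (55.23154830932617, 56.062870025634766), 106.39132690429688) [543. -64.   5.]
((242.52066040039062, 192.9849090576172), (46.680397033691406, 56.42245101928711), 88.09468841552734) [538.6 -71.4   5. ]
hub base T [513. 166.  46.] S [520. 176.  46.]
```

View pics/m0.png

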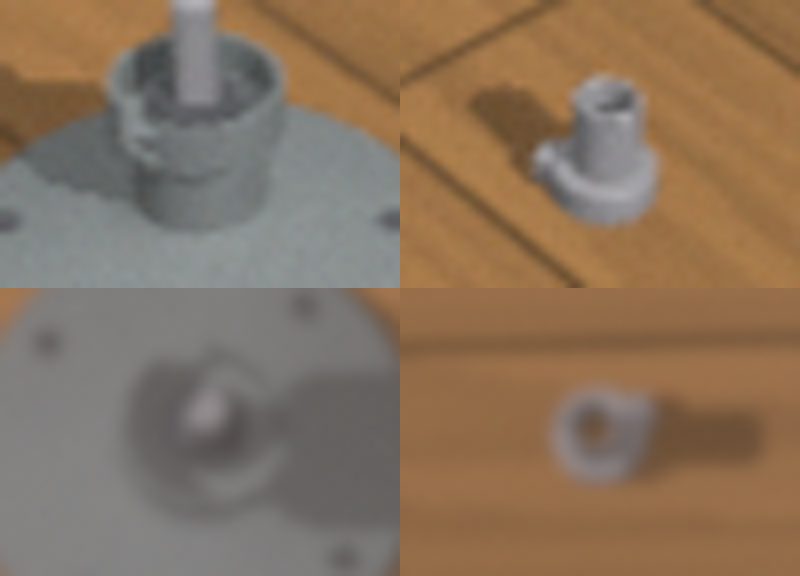

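The mosaic shows the key slot on the cup's left side in the scene view at mosaic (135,115). The hub's lug is to the left, at (543,160), with the sleeve top at (608,97). In the top view the lug is at upper right (640,405).

```bash
python3 - <<'E'
from h import *
S=np.load("scene0.npz");T=np.load("top0.npz")
def s(x,y,o,z,f): return ray(f,(o[0]+x/8-.5+.06,o[1]+y/8-.5+.06),z).round(1)
print("rim S",s(197,89,(218,165),88,S),"spindle top T",s(208,117,(259,174),128,T))
print("slot outer floor S",s(145,158,(218,165),70,S),"slot outer mid rim S",s(127,105,(218,165),88,S), s(133,130,(218,165),79,S))
print("hub top S",s(208,97,(271,207),46,S),"hub top T",s(597-400,427-288,(191,185),46,T),"base T", s(595-400,435-288,(191,185),10,T))
print("lug S",s(141,163,(271,207),8,S),"lug T",s(645-400,400-288,(191,185),10,T))
# scene spindle top: crop
c,uv=crop(S,243,172,50,36,16);print(uv);cv2.imwrite("pics/m1.png",c)
E
```

```text
rim S [547.4 -57.3  88. ] spindle top T [545.1 -64.4 128. ]
slot outer floor S [577.2 -52.7  70. ] slot outer mid rim S [575.8 -65.9  88. ] [576.8 -60.9  79. ]
hub top S [518.2 172.3  46. ] hub top T [516.8 170.3  46. ] base T [518.4 174.5  10. ]
lug S [532.8 153.5   8. ] lug T [533.3 152.5  10. ]
(218, 154)
```

View pics/m1.png

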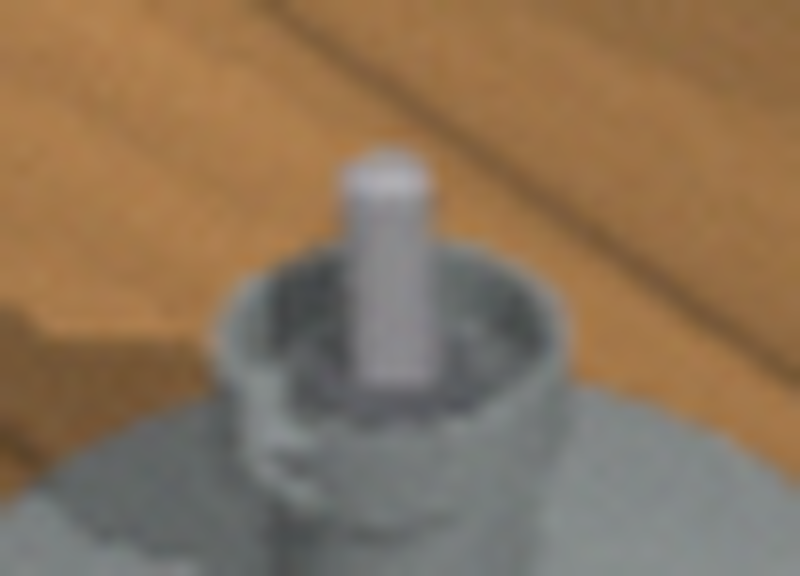

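Spindle top is near (388,178) in this crop, and the plain pale face on the camera side suggests the flat faces roughly towards the camera. The slot is at about (280,440). I'll set out now and look more closely on the way.

Request:
carry_out --targets '[[[-0.04,-0.027,0,0,0,0],[-0.08,-0.054,0,0,0,0],[-0.12,-0.081,0,0,0,0],[-0.16,-0.108,0,0,0,0],[-0.205,-0.137,0,0,0,0],[-0.205,-0.137,0,0,0,0]]]'

```text
t: 0.7
tcp_pos: [351.6, 296.9, 404.7]
tool_rot: [[-0.919, 0.394, 0.001], [0.394, 0.919, -0.001], [-0.001, -0.001, -1.0]]
ft_force: [0.2, 0.4, -0.0]
finger_gap: 85.6
gripper_force: 0.0
```

```bash
cat >> h.py <<'E'
def avg(manip,n,k=6):
    f=dict(manip.grab_frame(n)); a=[f["img"].astype(float)]
    for _ in range(k-1): a.append(manip.grab_frame(n)["img"].astype(float))
    f["img"]=np.clip(np.mean(a,0),0,255).astype(np.uint8); return f
def stretch(c):
    lo,hi=np.percentile(c,2),np.percentile(c,98); return np.clip((c.astype(float)-lo)/(hi-lo)*255,0,255).astype(np.uint8)
E
python3 - <<'E'
from h import *
from workcell import manip
S=avg(manip,"scene");T=avg(manip,"top");np.savez("S1.npz",**S);np.savez("T1.npz",**T)
a,u1=crop(S,242,181,30,45,13);b,u2=crop(T,285,192,30,45,13)
g=lambda c:cv2.cvtColor(c,cv2.COLOR_BGR2GRAY)
cv2.imwrite("pics/m2.png",np.hstack([stretch(g(a)),stretch(g(b))]));print(u1,u2,a.shape)
print("spindle S",ray(S,(218+388/16-.5,154+175/16-.5),128).round(1))
s=manip.observe();print(s["tcp_pos"],s["t"])
E
```

```text
(227, 158) (270, 169) (585, 390, 3)
spindle S [544.6 -61.4 128. ]
[349.28721338 301.09753005 404.5993097 ] 1.3
```

View pics/m2.png

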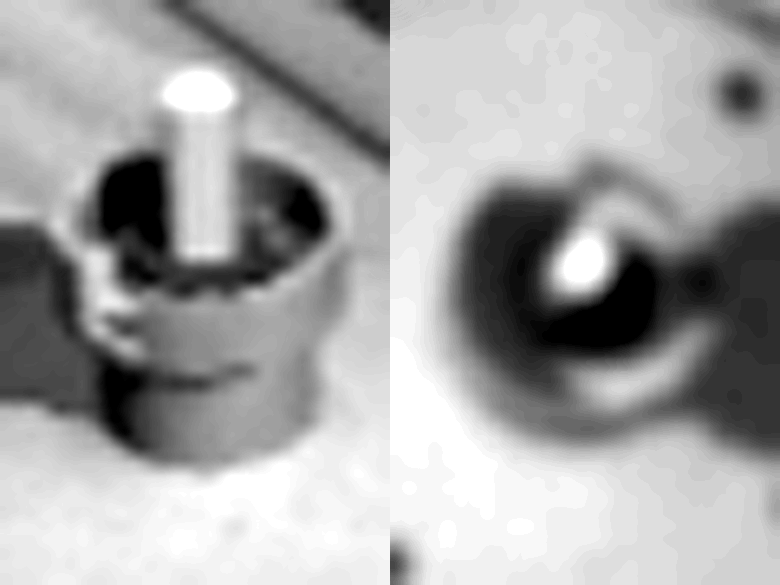

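The left panel (scene) shows the spindle top at (198,92), with a uniform bright flat at x 172–235 and a dark strip to its left. The slot opens at about (110,300), its right edge at (140,300). In the right panel (top) the slot is the dark gap from (500,185) to (578,175), and the spindle tip is at (585,262).

```bash
python3 - <<'E'
from h import *
S=np.load("S1.npz");T=np.load("T1.npz")
s=lambda x,y,z:ray(S,(227+x/13-.5,158+y/13-.5),z)[:2]
t=lambda x,y,z:ray(T,(270+(x-390)/13-.5,169+y/13-.5),z)[:2]
# cup centre from each view, own-consistent: S rim ellipse, spindle tops
cS=s(198,92,128); cT=t(580,262,128); print("spindle",cS.round(1),cT.round(1))
for n,c,P in(("S right rim",cS,s(140,300,88)),("S right floor",cS,s(145,357,70)),("S left floor",cS,s(88,335,70)),("T left",cT,t(500,185,88)),("T right",cT,t(578,172,88)),("T mid",cT,t(540,183,84))):
    d=P-c; print(n,P.round(1),np.linalg.norm(d).round(1),np.degrees(np.arctan2(d[1],d[0])).round(1))
# foot: disc and holes in top
im=T["img"];hsv=cv2.cvtColor(im,cv2.COLOR_RGB2HSV);m=np.zeros(im.shape[:2],np.uint8);m[160:230,245:325]=(hsv[160:230,245:325,1]<60)*255
e=cv2.fitEllipse(max(cv2.findContours(m,0,1)[0],key=cv2.contourArea));cf=ray(T,e[0],6)[:2];print("foot",cf.round(1))
g=cv2.cvtColor(im,cv2.COLOR_RGB2GRAY);bh=cv2.morphologyEx(g,cv2.MORPH_BLACKHAT,np.ones((7,7)))
bh[m==0]=0
_,b=cv2.threshold(bh,14,255,0);n,l,st,ce=cv2.connectedComponentsWithStats(b)
for i in range(1,n):
    P=ray(T,ce[i],6)[:2];d=P-cf;r=np.linalg.norm(d)
    if 50<r<98:print("hole",ce[i].round(1),st[i,4],r.round(1),np.degrees(np.arctan2(d[1],d[0])).round(1))
E
```

```text
spindle [545.1 -60.9] [543.6 -62.9]
S right rim [575.4 -45.5] 34.0 26.8
S right floor [574.4 -46. ] 32.8 26.9
S left floor [580.  -62.1] 34.9 -2.1
T left [570.8 -44.9] 32.6 33.5
T right [573.7 -65.1] 30.2 -4.2
T mid [571.8 -55.4] 29.2 14.9
foot [542.9 -64.1]
hole [296.5 175.5] 4 83.4 -36.9
hole [264.5 180. ] 6 82.7 49.8
hole [301.5 207.5] 4 79.2 -126.8
hole [269.3 212. ] 7 78.1 140.8
```

```bash
python3 - <<'E'
from h import *
S=np.load("S1.npz");T=np.load("T1.npz")
A=np.arange(-50,81,5)
print("ang ",*["%4d"%a for a in A])
for n,f,c,L in(("S",S,(545.1,-60.9),((36,84),(36,79),(36,74),(34,88))),("T",T,(543.6,-62.9),((34,88),(35,88),(31,72)))):
    g=cv2.cvtColor(f["img"],cv2.COLOR_RGB2GRAY).astype(np.float32)
    for r,z in L:
        P=np.array([px(f,(c[0]+r*np.cos(a),c[1]+r*np.sin(a),z)) for a in np.radians(A)],np.float32)
        v=cv2.remap(g,P[:,:1],P[:,1:],cv2.INTER_CUBIC)[:,0];print(n,r,z,*["%4d"%x for x in v])
E
```

```text
ang   -50  -45  -40  -35  -30  -25  -20  -15  -10   -5    0    5   10   15   20   25   30   35   40   45   50   55   60   65   70   75   80
S 36 84  137  136  127  114  107  100   94   92   97  109  124  134  143  136  126  115  109  111  115  119  120  122  123  124  124  126  127
S 36 79  130  118  106   98   92   91   90   91   96  106  121  128  122  112  102  104  108  110  113  117  119  120  122  124  125  126  127
S 36 74  109   98   92   91   91   91   90   90   97  109  119  129  125  122  129  125  114  111  114  117  119  119  121  124  127  128  127
S 34 88  131  133  135  134  132  127  124  120  118  126  136  138  138  132  125  122  120  118  118  120  124  126  123  121  124  131  133
T 34 88  111  111  112  113  113  112  112  111  112  116  119  121  121  120  119  118  114  113  113  113  114  114  116  115  116  117  117
T 35 88  113  113  114  115  114  114  114  114  114  117  119  122  122  121  121  119  117  115  116  116  116  118  118  118  119  119  119
T 31 72  112  112  113  112  112  111  107  105  106  108  112  113  112  110  106  102   99   98   97   98   99  101  102  106  107  108  108
```

Slot azimuth comes out at about 11°, the flat's at about 55–60°, and the spindle is near (544.5, -62). Moving above the spindle with the closing line at 57°.

Request:
carry_out --targets '[[[-0.035,-0.028,0,0,0,1],[-0.07,-0.056,0,0,0,3],[-0.105,-0.085,0,0,0,5],[-0.14,-0.113,0,0,0,7],[-0.175,-0.141,0,0,0,9],[-0.21,-0.17,0,0,0,10],[-0.245,-0.198,0,0,0,10],[-0.28,-0.226,0,0,0,10]]]'

```text
t: 2.1
tcp_pos: [520.1, -18.2, 404.8]
tool_rot: [[-0.84, 0.543, 0.0], [0.543, 0.84, 0.0], [-0.0, 0.0, -1.0]]
ft_force: [-0.4, 0.7, 0.4]
finger_gap: 85.4
gripper_force: 0.0
```

```bash
cat > w.py <<'E'
import sys,numpy as np
from workcell import manip
# usage: w.py x y z [tool-y azimuth deg]: shift in tool axes (mm) from measured pose
s=manip.observe();R=s["tool_rot"];p=s["tcp_pos"];az=np.degrees(np.arctan2(R[1,1],R[0,1]))
print("t",s["t"],"p",p.round(1),"az",az.round(1),"tilt",R[:,2].round(4),"F",s["ft_force"].round(1),"gap",round(s["finger_gap"],1),"q6",s["joints"][5].round(2))
if len(sys.argv)>1:
    a=[float(v) for v in sys.argv[1:]];print("shift",(R.T@(np.array(a[:3])-p)).round(1),"rz",[round(az-v,1) for v in a[3:]])
E
python3 w.py 544.5 -62 267 57
```

```text
t 2.1 p [520.1 -18.2 404.8] az 57.1 tilt [ 4.e-04  1.e-04 -1.e+00] F [-0.4  0.7  0.4] gap 85.4 q6 0.54
shift [-44.2 -23.5 137.8] rz [np.float64(0.1)]
```

Request:
carry_out --targets '[[[-0.022,-0.012,0.02,0,0,0],[-0.044,-0.0235,0.045,0,0,0],[-0.044,-0.0235,0.09,0,0,0],[-0.044,-0.0235,0.12,0,0,0],[-0.044,-0.0235,0.135,0,0,0],[-0.044,-0.0235,0.135,0,0,0],[-0.044,-0.0235,0.135,0,0,0]]]' --jaw 0.04

```text
t: 2.8
tcp_pos: [544.0, -59.9, 271.2]
tool_rot: [[-0.84, 0.543, 0.002], [0.543, 0.84, -0.0], [-0.001, 0.001, -1.0]]
ft_force: [0.2, -0.8, 0.7]
finger_gap: 40.0
gripper_force: 0.0
```

```bash
python3 w.py 544.5 -62 267 57; python3 - <<'E'
from h import *
from workcell import manip
S=avg(manip,"scene",3)
c,u=crop(S,243,170,50,37,16);print(u);cv2.imwrite("pics/m3.png",stretch(c))
E
```

```text
t 2.8 p [544.  -59.9 271.2] az 57.1 tilt [ 1.5e-03 -2.0e-04 -1.0e+00] F [ 0.2 -0.8  0.7] gap 40.0 q6 0.46
shift [-1.5 -1.5  4.2] rz [np.float64(0.1)]
(218, 151)
```

View pics/m3.png

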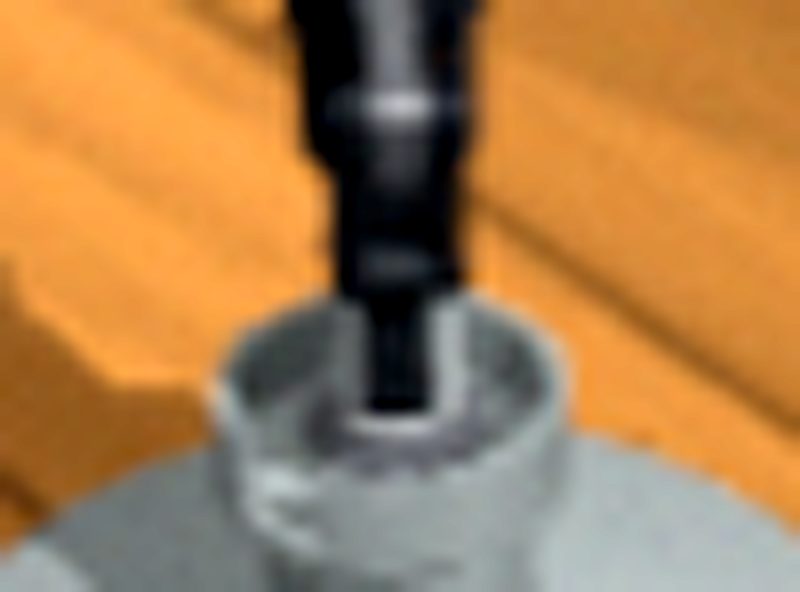

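The finger, at (400,350), hangs in front of the spindle, which shows on both sides at x 350 and 450, so it is well centred. Closing gently to feel the flat.

Request:
carry_out --targets '[[[-0.0015,-0.0015,0.003,0,0,0],[-0.0015,-0.0015,0.003,0,0,0],[-0.0015,-0.0015,0.003,0,0,0],[-0.0015,-0.0015,0.003,0,0,0],[-0.0015,-0.0015,0.003,0,0,0],[-0.0015,-0.0015,0.003,0,0,0],[-0.0015,-0.0015,0.003,0,0,0]]]' --jaw 0.0 --squeeze 25

```text
t: 3.65
tcp_pos: [542.7, -65.2, 268.1]
tool_rot: [[-0.838, 0.546, -0.003], [0.546, 0.837, -0.009], [-0.002, -0.009, -1.0]]
ft_force: [-15.4, -24.4, 12.1]
finger_gap: 14.3
gripper_force: 25.9
```

```bash
python3 w.py 544.5 -62 267 11; python3 - <<'E'
from workcell import manip
s=manip.observe();print(s["ft_torque"],s["gripper_force"])
E
```

```text
t 3.65 p [542.7 -65.2 268.1] az 56.9 tilt [-0.0029 -0.0089 -1.    ] F [-15.4 -24.4  12.1] gap 14.3 q6 0.46
shift [0.3 3.7 1.1] rz [np.float64(45.9)]
[-4.60007587  3.11299775 -0.08379579] 25.9330974619661
```

The gap is about 15 mm, so the pads sit square on the flat. The side force says the axis lies further along −y of the tool, so I'll relieve that before turning.

Request:
carry_out --targets '[[[0,-0.002,0,0,0,0],[0,-0.003,0,0,0,0],[0,-0.003,0,0,0,0]]]'

```text
t: 3.95
tcp_pos: [542.1, -66.2, 268.2]
tool_rot: [[-0.839, 0.545, 0.0], [0.545, 0.839, -0.004], [-0.002, -0.003, -1.0]]
ft_force: [-6.7, -10.0, 10.0]
finger_gap: 14.8
gripper_force: 24.5
```

```bash
python3 w.py 543 -65 267 11
```

```text
t 3.95 p [542.1 -66.2 268.2] az 57.0 tilt [ 3.0e-04 -3.9e-03 -1.0e+00] F [ -6.7 -10.   10. ] gap 14.8 q6 0.46
shift [-0.1  1.6  1.1] rz [np.float64(46.0)]
```

Request:
carry_out --targets '[[[0,-0.002,0,0,0,0],[0,-0.002,0,0,0,8],[0,-0.002,0,0,0,16],[0.0005,-0.002,0,0,0,24],[0.0005,-0.002,0,0,0,32],[0.001,-0.0015,0,0,0,40],[0.001,-0.0015,0,0,0,46],[0.001,-0.0015,0,0,0,46]]]'

```text
t: 4.75
tcp_pos: [540.5, -66.2, 268.1]
tool_rot: [[-0.188, 0.982, 0.0], [0.982, 0.188, -0.002], [-0.002, -0.0, -1.0]]
ft_force: [-7.3, -5.6, 8.9]
finger_gap: 14.5
gripper_force: 26.4
```

Request:
carry_out --targets '[[[0,0,0,0,0,0],[0,0,0,0,0,0]]]'

```text
t: 4.95
tcp_pos: [540.5, -66.3, 268.2]
tool_rot: [[-0.191, 0.982, 0.001], [0.982, 0.191, -0.002], [-0.002, 0.0, -1.0]]
ft_force: [-6.5, -5.6, 9.9]
finger_gap: 14.6
gripper_force: 26.4
```

```bash
python3 w.py 542.4 -65.6 267 11
```

```text
t 4.95 p [540.5 -66.3 268.2] az 11.0 tilt [ 5.0e-04 -2.4e-03 -1.0e+00] F [-6.5 -5.6  9.9] gap 14.6 q6 1.26
shift [0.3 2.  1.2] rz [np.float64(0.0)]
```

Flat still square at the slot's azimuth (11°). Releasing and lifting.

Request:
carry_out --targets '[[[0,0,0,0,0,0],[0,0,0,0,0,0],[0,0,0,0,0,0],[0,0,-0.03,0,0,0],[0,0,-0.06,0,0,0],[0,0,-0.09,0,0,0],[0,0,-0.12,0,0,0],[0,0,-0.12,0,0,0]]]' --jaw 0.05

```text
t: 5.75
tcp_pos: [541.2, -65.4, 390.9]
tool_rot: [[-0.193, 0.981, 0.006], [0.981, 0.193, -0.001], [-0.002, 0.006, -1.0]]
ft_force: [-0.2, 0.8, 0.1]
finger_gap: 50.0
gripper_force: 0.0
```

```bash
python3 w.py 517.5 171.5 330 39
```

```text
t 5.75 p [541.2 -65.4 390.9] az 11.1 tilt [ 6.1e-03 -6.0e-04 -1.0e+00] F [-0.2  0.8  0.1] gap 50.0 q6 1.26
shift [237.2  22.   60.6] rz [np.float64(-27.9)]
```

Request:
carry_out --targets '[[[0.04,0.004,0,0,0,-5],[0.08,0.008,0.01,0,0,-10],[0.12,0.012,0.02,0,0,-15],[0.16,0.016,0.03,0,0,-20],[0.2,0.02,0.045,0,0,-25],[0.237,0.022,0.06,0,0,-28],[0.237,0.022,0.06,0,0,-28],[0.237,0.022,0.06,0,0,-28]]]' --jaw 0.06

```text
t: 6.55
tcp_pos: [516.5, 172.0, 325.8]
tool_rot: [[-0.632, 0.775, -0.001], [0.775, 0.632, -0.001], [0.0, -0.002, -1.0]]
ft_force: [-0.2, -0.7, 0.7]
finger_gap: 60.0
gripper_force: 0.0
```

```bash
python3 w.py 517.5 171.5 190 39; python3 - <<'E'
from h import *
from workcell import manip
S=avg(manip,"scene");T=avg(manip,"top");np.savez("S2.npz",**S);np.savez("T2.npz",**T)
g=lambda c:cv2.cvtColor(c,cv2.COLOR_BGR2GRAY)
a,u1=crop(S,242,181,30,45,13);b,u2=crop(T,285,192,30,45,13);print(u1,u2)
cv2.imwrite("pics/m4.png",np.hstack([stretch(g(a)),stretch(g(b))]))
# hub lug direction in scene: sleeve top, lug
E
```

```text
t 6.55 p [516.5 172.  325.8] az 39.2 tilt [-1.4e-03 -6.0e-04 -1.0e+00] F [-0.2 -0.7  0.7] gap 60.0 q6 1.21
shift [ -1.1   0.6 135.8] rz [np.float64(0.2)]
(227, 158) (270, 169)
```

View pics/m4.png

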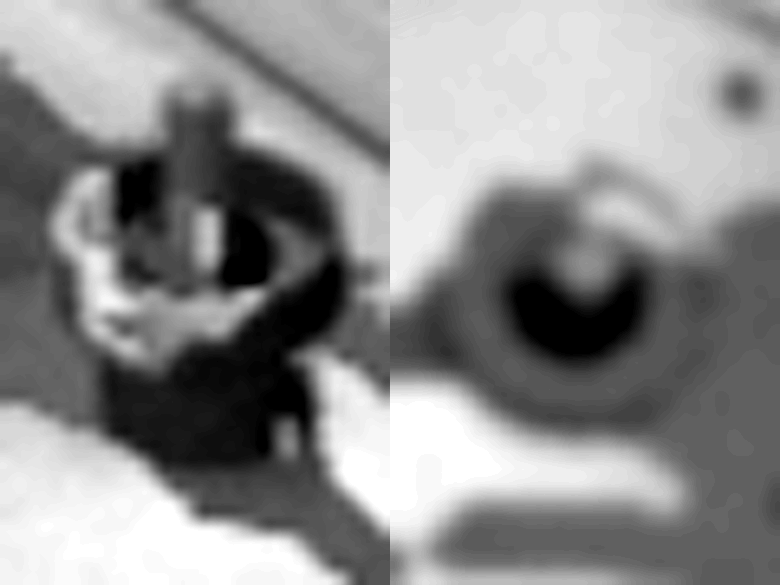

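The arm's shadow now falls on the stand. The spindle's flat shows as the dim left face, x 170–195, turned towards the slot, with the bright round side to its right at 195–220. The slot at (110,300) hasn't moved. The gripper found the stand axis about (−3,−4) mm from the camera estimate, so I'll apply the same correction to the hub and go down.

Request:
carry_out --targets '[[[-0.002,-0.004,0.03,0,0,0],[-0.002,-0.004,0.07,0,0,0],[-0.002,-0.004,0.1,0,0,0],[-0.002,-0.004,0.125,0,0,0],[-0.002,-0.004,0.133,0,0,0],[-0.002,-0.004,0.133,0,0,0]]]'

```text
t: 7.75
tcp_pos: [514.7, 167.2, 193.0]
tool_rot: [[-0.631, 0.776, -0.002], [0.776, 0.631, -0.001], [0.001, -0.002, -1.0]]
ft_force: [-0.9, -0.2, -0.3]
finger_gap: 60.0
gripper_force: 0.0
```

Request:
carry_out --targets '[[[0,0,0.0,0,0,0],[0,0,0.0,0,0,0],[0,0,0.0,0,0,0],[0,0,0.0,0,0,0],[0,0,0.0,0,0,0],[0,0,0.0,0,0,0]]]' --jaw 0.0 --squeeze 40

```text
t: 8.35
tcp_pos: [515.6, 167.5, 195.5]
tool_rot: [[-0.631, 0.776, 0.003], [0.776, 0.631, 0.001], [-0.001, 0.003, -1.0]]
ft_force: [0.0, 0.7, 6.7]
finger_gap: 25.0
gripper_force: 39.4
```

```bash
python3 w.py 515 168 190 39
```

```text
t 8.35 p [515.6 167.5 195.5] az 39.1 tilt [ 0.0029  0.001  -1.    ] F [0.  0.7 6.7] gap 25.0 q6 1.2
shift [ 0.8 -0.1  5.5] rz [np.float64(0.1)]
```

Hub gripped (gap ≈ 25–26 mm). Lifting with a firmer squeeze.

Request:
carry_out --targets '[[[0,0,0,0,0,0],[0,0,-0.03,0,0,0],[0,0,-0.07,0,0,-5],[0,0,-0.11,0,0,-13],[0,0,-0.15,0,0,-21],[0,0,-0.165,0,0,-29],[0,0,-0.165,0,0,-29],[0,0,-0.165,0,0,-29]]]' --squeeze 60

```text
t: 9.15
tcp_pos: [515.0, 167.3, 358.1]
tool_rot: [[-0.926, 0.377, -0.0], [0.377, 0.926, -0.0], [0.0, -0.0, -1.0]]
ft_force: [0.1, -0.1, -2.2]
finger_gap: 24.6
gripper_force: 59.5
```

```bash
python3 w.py 541.5 -66 358 101
```

```text
t 9.15 p [515.  167.3 358.1] az 67.9 tilt [-2.e-04 -1.e-04 -1.e+00] F [ 0.1 -0.1 -2.2] gap 24.6 q6 0.7
shift [-1.125e+02 -2.061e+02  1.000e-01] rz [np.float64(-33.1)]
```

Request:
carry_out --targets '[[[-0.018,-0.033,0,0,0,-5],[-0.036,-0.066,0,0,0,-11],[-0.054,-0.1,0,0,0,-17],[-0.072,-0.133,0,0,0,-23],[-0.09,-0.166,0,0,0,-29],[-0.1125,-0.206,0,0,0,-33],[-0.1125,-0.206,0,0,0,-33],[-0.1125,-0.206,0,0,0,-33]]]'

```text
t: 9.95
tcp_pos: [542.3, -66.8, 356.7]
tool_rot: [[-0.982, -0.187, -0.003], [-0.187, 0.982, 0.001], [0.003, 0.001, -1.0]]
ft_force: [0.0, 0.4, -1.7]
finger_gap: 24.0
gripper_force: 59.7
```

```bash
python3 w.py 541.5 -66 358 101; python3 - <<'E'
from h import *
from workcell import manip
S=avg(manip,"scene");np.savez("S3.npz",**S)
c,u=crop(S,243,162,44,60,10);print(u,px(S,(541.5,-66,163)),px(S,(541.5,-66,128)))
cv2.imwrite("pics/m5.png",stretch(c))
E
```

```text
t 9.95 p [542.3 -66.8 356.7] az 100.8 tilt [-3.e-03  5.e-04 -1.e+00] F [ 0.   0.4 -1.7] gap 24.0 q6 -0.31
shift [ 0.6  1.  -1.3] rz [np.float64(-0.2)]
(221, 132) [241.34547404 154.12488186] [241.68200728 163.47132731]
```

View pics/m5.png

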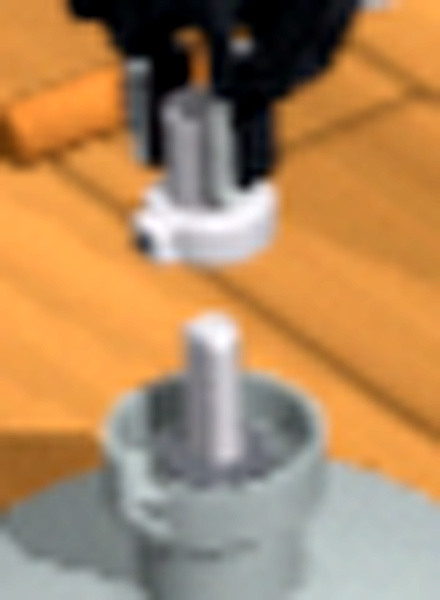

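The picture shows the hub hanging straight above the spindle: flange centre at x≈213, spindle at (213,325). The lug's screw is a dark dot at (147,240), on the same side as the slot at (150,490). The flat's edge is near the spindle's centre line, at (212,400), so it faces the slot. Checking the lug azimuth numerically.

```bash
python3 - <<'E'
from h import *
S=np.load("S3.npz")
p=lambda x,y:(221+x/10-.45,132+y/10-.45)
z0=161.5
print("spindle",ray(S,p(213,325),128).round(1))
print("screw",ray(S,p(147,240),z0+7).round(1))
q=lambda P:((px(S,P)+.45-np.array([221,132]))*10).round(0)
C=ray(S,p(213,325),128)[:2]
print("flange right edge/bottom", q((C[0]-20*.82,C[1]+20*.57,z0+7)), q((C[0]+20*.57,C[1]+20*.82,z0)))
for a in(-10,0,11,22):
    r=np.radians(a);print(a,"lug outer", q((C[0]+26*np.cos(r),C[1]+26*np.sin(r),z0+7)))
    print("   slot floor outer",q((C[0]+36*np.cos(r),C[1]+36*np.sin(r),70)))
E
```

```text
spindle [543. -63. 128.]
screw [566.  -64.1 168.5]
flange right edge/bottom [273. 214.] [212. 271.]
-10 lug outer [134. 238.]
   slot floor outer [118. 505.]
0 lug outer [141. 245.]
   slot floor outer [128. 515.]
11 lug outer [152. 251.]
   slot floor outer [142. 524.]
22 lug outer [165. 256.]
   slot floor outer [159. 531.]
```

Lug azimuth is roughly 6° by averaging the estimates, so I'll turn 4° CCW and come down slowly onto the spindle.

Request:
carry_out --targets '[[[-0.001,0,0.01,0,0,-4],[-0.001,0,0.02,0,0,-4],[-0.001,0,0.026,0,0,-4],[-0.001,0,0.03,0,0,-4],[-0.001,0,0.034,0,0,-4],[-0.001,0,0.038,0,0,-4],[-0.001,0,0.04,0,0,-4],[-0.001,0,0.04,0,0,-4]]]'

```text
t: 11.05
tcp_pos: [543.5, -65.5, 318.5]
tool_rot: [[-0.966, -0.26, -0.0], [-0.26, 0.966, 0.0], [-0.0, 0.0, -1.0]]
ft_force: [0.3, 0.9, -1.5]
finger_gap: 24.6
gripper_force: 59.7
```

```bash
python3 w.py 541.5 -66 269.5 105
```

```text
t 11.05 p [543.5 -65.5 318.5] az 105.1 tilt [-0.e+00  4.e-04 -1.e+00] F [ 0.3  0.9 -1.5] gap 24.6 q6 -0.38
shift [ 2.1  0.1 49. ] rz [np.float64(0.1)]
```

Request:
carry_out --targets '[[[0,0,0.002,0,0,0],[0,0,0.004,0,0,0],[0,0,0.006,0,0,0],[0,0,0.008,0,0,0],[0,0,0.01,0,0,0],[0,0,0.01,0,0,0]]]'

```text
t: 11.65
tcp_pos: [543.6, -65.5, 308.4]
tool_rot: [[-0.965, -0.26, -0.0], [-0.26, 0.965, 0.0], [-0.0, 0.0, -1.0]]
ft_force: [2.8, 3.8, -2.1]
finger_gap: 24.6
gripper_force: 59.8
```

```bash
python3 w.py 541.5 -66 269.5 105; python3 -c "
from workcell import manip
print(manip.observe()['ft_torque'])"
```

```text
t 11.65 p [543.6 -65.5 308.4] az 105.1 tilt [-1.e-04  3.e-04 -1.e+00] F [ 2.8  3.8 -2.1] gap 24.6 q6 -0.38
shift [ 2.1  0.1 38.9] rz [np.float64(0.1)]
[ 0.86256092 -0.43703398 -0.04999762]
```

The screw has passed the spindle's top with only light side force, so it is on the flat. Continuing down with a small relieving shift.

Request:
carry_out --targets '[[[-0.0005,0.0005,0.003,0,0,0],[-0.0005,0.0005,0.006,0,0,0],[-0.0005,0.0005,0.01,0,0,0],[-0.0005,0.0005,0.014,0,0,0],[-0.0005,0.0005,0.018,0,0,0],[-0.0005,0.0005,0.022,0,0,0],[-0.0005,0.0005,0.024,0,0,0],[-0.0005,0.0005,0.024,0,0,0]]]'

```text
t: 12.45
tcp_pos: [543.8, -65.1, 284.2]
tool_rot: [[-0.966, -0.26, -0.001], [-0.26, 0.966, -0.0], [0.001, 0.0, -1.0]]
ft_force: [0.9, 0.4, -1.4]
finger_gap: 24.6
gripper_force: 59.7
```

```bash
python3 w.py 541.5 -66 269.5 105; python3 -c "
from workcell import manip
print(manip.observe()['ft_torque'])"
```

```text
t 12.45 p [543.8 -65.1 284.2] az 105.1 tilt [-6.e-04 -0.e+00 -1.e+00] F [ 0.9  0.4 -1.4] gap 24.6 q6 -0.38
shift [ 2.4 -0.3 14.7] rz [np.float64(0.1)]
[-0.02534563 -0.03695647 -0.00307802]
```

```bash
python3 - <<'E'
from h import *
from workcell import manip
S=avg(manip,"scene");T=avg(manip,"top");np.savez("S4.npz",**S)
a,u=crop(S,242,176,40,42,14);print(u);cv2.imwrite("pics/m6.png",stretch(a))
E
```

```text
(222, 155)
```

View pics/m6.png

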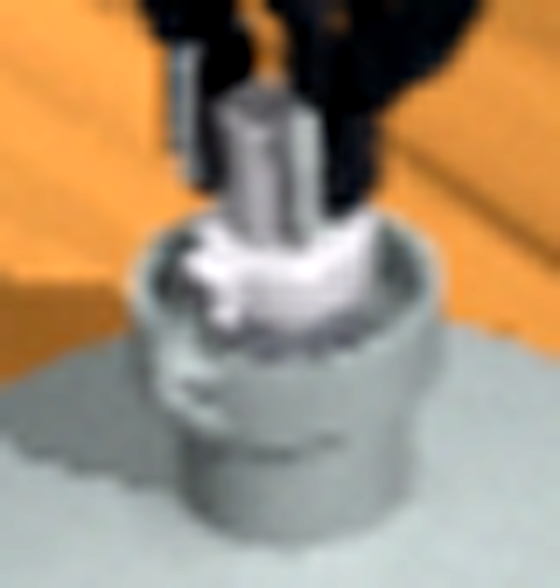

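The hub is over the spindle with its lug at (210,285), right above the slot at (185,385). Quick azimuth numbers, then press.

```bash
python3 - <<'E'
from h import *
S=np.load("S4.npz"); q=lambda P:((px(S,P)+.46-np.array([222,155]))*14).round(0)
for C in((543,-63),(544.5,-62)):
  for a in(-5,5,15,25):
    r=np.radians(a);u=np.array([np.cos(r),np.sin(r)]);n=np.array([-u[1],u[0]])
    f=lambda R,t,z:q((*(np.array(C)+R*u+t*n),z))
    print(C,a,"lug face top L/R",f(26,-7,103),f(26,7,103),"bot L/R",f(26,-7,89),f(26,7,89),"slot floor",f(36,0,70),"slot R rim",f(36,10,88),"R floor",f(36,10,70))
E
```

```text
(543, -63) -5 lug face top L/R [174. 246.] [206. 275.] bot L/R [177. 296.] [208. 326.] slot floor [158. 392.] slot R rim [177. 350.] R floor [180. 414.]
(543, -63) 5 lug face top L/R [181. 257.] [222. 282.] bot L/R [184. 307.] [224. 333.] slot floor [174. 405.] slot R rim [200. 360.] R floor [203. 424.]
(543, -63) 15 lug face top L/R [192. 266.] [240. 288.] bot L/R [194. 317.] [242. 338.] slot floor [194. 416.] slot R rim [225. 367.] R floor [228. 431.]
(543, -63) 25 lug face top L/R [206. 275.] [260. 291.] bot L/R [208. 325.] [262. 341.] slot floor [216. 424.] slot R rim [252. 372.] R floor [255. 436.]
(544.5, -62) -5 lug face top L/R [171. 250.] [203. 280.] bot L/R [174. 300.] [205. 330.] slot floor [155. 397.] slot R rim [174. 354.] R floor [178. 418.]
(544.5, -62) 5 lug face top L/R [179. 261.] [219. 287.] bot L/R [181. 311.] [221. 337.] slot floor [171. 409.] slot R rim [197. 364.] R floor [200. 428.]
(544.5, -62) 15 lug face top L/R [189. 271.] [237. 292.] bot L/R [192. 321.] [240. 343.] slot floor [191. 420.] slot R rim [222. 372.] R floor [225. 436.]
(544.5, -62) 25 lug face top L/R [203. 280.] [257. 295.] bot L/R [205. 330.] [259. 346.] slot floor [214. 429.] slot R rim [250. 376.] R floor [252. 440.]
```

Lug and slot both read about 13–14°, so they are aligned. Pushing down.

Request:
carry_out --targets '[[[0,0,0.003,0,0,0],[0,0,0.006,0,0,0],[0,0,0.008,0,0,0],[0,0,0.01,0,0,0],[0,0,0.012,0,0,0],[0,0,0.013,0,0,0],[0,0,0.013,0,0,0]]]'

```text
t: 13.75
tcp_pos: [543.8, -65.0, 271.9]
tool_rot: [[-0.965, -0.26, 0.0], [-0.26, 0.965, 0.0], [-0.0, 0.0, -1.0]]
ft_force: [-3.3, -0.0, 4.2]
finger_gap: 24.7
gripper_force: 60.3
```

```bash
python3 w.py 543.8 -65.1 269.2 105
```

```text
t 13.75 p [543.8 -65.  271.9] az 105.1 tilt [ 0.  0. -1.] F [-3.3 -0.   4.2] gap 24.7 q6 -0.38
shift [-0.  -0.1  2.7] rz [np.float64(0.1)]
```

Request:
carry_out --targets '[[[0,0,0.001,0,0,0],[0,0,0.002,0,0,0],[0,0,0.003,0,0,0],[0,0,0.004,0,0,0],[0,0,0.004,0,0,0],[0,0,0.004,0,0,0]]]'

```text
t: 14.35
tcp_pos: [543.8, -65.0, 269.5]
tool_rot: [[-0.965, -0.26, 0.002], [-0.26, 0.965, -0.0], [-0.002, -0.001, -1.0]]
ft_force: [-8.1, 1.5, 16.6]
finger_gap: 24.4
gripper_force: 61.7
```

```bash
python3 w.py 543.8 -65.1 269.2 105
```

```text
t 14.35 p [543.8 -65.  269.5] az 105.1 tilt [ 1.7e-03 -1.0e-04 -1.0e+00] F [-8.1  1.5 16.6] gap 24.4 q6 -0.38
shift [-0.  -0.1  0.3] rz [np.float64(0.1)]
```

The force rose sharply at the expected height, so the hub is home. I'll ease the side force, hold, and check with a final picture.

Request:
carry_out --targets '[[[0.001,0,0.0005,0,0,0],[0.001,0,0.0005,0,0,0],[0.001,0,0.0005,0,0,0],[0.001,0,0.0005,0,0,0]]]'

```text
t: 14.75
tcp_pos: [543.3, -65.1, 269.5]
tool_rot: [[-0.965, -0.261, 0.004], [-0.261, 0.965, 0.0], [-0.004, -0.001, -1.0]]
ft_force: [-4.3, 2.0, 18.3]
finger_gap: 24.4
gripper_force: 61.8
```

```bash
python3 - <<'E'
from h import *
from workcell import manip
S=avg(manip,"scene")
a,u=crop(S,242,176,40,42,14);cv2.imwrite("pics/m7.png",stretch(a))
E
python3 w.py
```

```text
t 15.05 p [543.3 -65.1 269.5] az 105.1 tilt [ 3.7e-03  3.0e-04 -1.0e+00] F [-3.8  3.3 17.8] gap 24.6 q6 -0.38
```

View pics/m7.png

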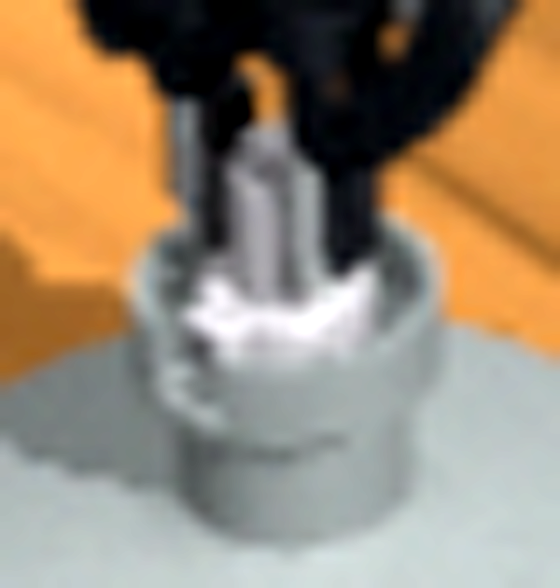

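The hub is down in the cup with its flange level with the rim. The lug at (200,325) points out at the slot at (185,385), and the push holds steady at about 18 N. Handing in.

```bash
python3 -c "
from workcell import manip
print(manip.sign_off())"
```

```text
the job is handed in; nothing more can be done
None
```

I turned the spindle's flat to the key slot, slid the hub on with its lug facing the slot, and handed it in still gripped and pressed home at about 18 N; alignment looks good to a few degrees from the camera, and no verdict came back.

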